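# Hover a field scanner over a powered circuit's chip

## Robot

A 6-joint arm with a two-finger parallel gripper is mounted at the origin on the work surface. World frame = base frame: x ahead of the robot, y to its left, z up, the work surface at z = 0. Lengths are in m, angles in rad, forces in N, time in s.
With the tool pointing down it reaches from about 0.35 to 0.85 m from the base axis. Payload 8.1 kg.
Tool frame: the origin (TCP) lies between the finger pads; the fingertips stand 25 mm ahead of it and the grasp point (between the pads) lies 6 mm ahead of it (r.nose_length is the z of the fingertips in the tool frame, in m); z points along the fingers, y is the line along which they close (so a half turn about z gives the same grasp; the last joint's range is limited). The gripper opens to 85 mm and grips with 20 to 120 N. Pads are 22 mm wide; open, the fingers measure 114 mm over their backs; the gripper's body (76 mm by 85 mm) begins 54 mm behind the grasp point. The pads swing forward as they close: fully open they stand 13 mm farther back than shut.
Start: joints at [1.192, 0.13, 1.488, -0, 1.523, -0.085], TCP at [0.174, 0.574, 0.256] pointing down, gripper open.
Joint ranges: [-2.96, 2.96], [-0.89, 2.26], [0.02, 2.5], [-1.34, 4.48], [0, 2.73], [-2.66, 2.66]. Speed limits (rad/s): [2.39, 2.39, 2.79, 3.14, 3.14, 3.14].

## Interface

Orientations are given as a unit quaternion [w, x, y, z].
In Python, from plant import r, snapshot, camera_model gives the robot as it stands. The module is installed in compiled form; this text tells all that it offers.
- The arm moves only by the shell command python3 -m inch 'ROWS' [FORCE]. ROWS is JSON, one flat list of numbers, 7 for each row, row after row: the turn, a rotation vector about the tool's x, y, z in rad, then the shift along the tool's x, y, z in cm, then the opening, from 0 (shut) to 1 (fully open). A call has 1 to 5 rows; each row shifts and turns the commanded pose from where the row before left it, along the tool's axes as they then stand; what a row does not reach is not made up. A row lasts 1/12 s, in which the tool goes at most 41.7 mm and 7.16 degrees, less where a joint would pass 70% of its speed; a pose out of reach is approached as far as the arm can. A call is refused whole if a number of a shift passes 4.17 or a number of a turn 0.125, either way. A call with a gripper value outside its range is refused whole. The fingers move at their own pace and stop on an object; FORCE is the grip in N (left out, the last holds). Time passes only in rows, so rows that do not move let the fingers close. It gives the time, the measured TCP pose, the force, the opening and the grip force at its end, in the units of the state.
- r.get_obs(): the state, without advancing time (a new reading comes with each control period).
- snapshot(name): name is "scene" or "top"; returns the picture (480x640x3 uint8, red, green, blue); there is no depth.
- camera_model(name): a dict with "K" (3x3 intrinsics, pixels), "world_from_camera" (4x4, takes a point from camera to world coordinates). Camera axes: x right, y up, looking along -z (the intrinsics and any distortion apply to the point x, -y, -z); pixel columns grow to the right and rows downward; lengths in m; the calibration is good to about 2 mm. A picture is of the moment at which its call begins. camera_model takes no time and is no camera call.
- r.sign_off(): hands the job in; it is judged then, once.
The state is a dict: "time": time; "q": joint angles; "joint_vel": joint speeds; "joint_efforts": joint torques, N m; "eef_pos": TCP position; "tcp_rot": TCP orientation; "contact_force": force on the tool from outside, world axes, zero at the start; "moment": the same for the moment, N m; "grip_width": finger opening in m; "grip_force": force on a finger pad.
Only numpy, scipy, OpenCV 4.12 (cv2) and the standard library are available. Lean on these libraries where they do the work, as an engineer would, in place of code of your own. Each camera call takes 0.05 s, during which the arm holds its last target. There are 200 camera calls.

## Task

Switch on the bench supply by pressing its green button fully down and letting it come back up; leave the red button alone. Then lift the yellow scanner out of its cradle, carry it over the clutter, and hold it about one centimetre above the middle of the long black chip on the circuit board in the white tray, upright, with its head lying parallel along the chip, without ever touching the board or tray or shifting anything else on the bench. The program finishes while still holding the scanner there, steady and touching nothing but the gripper.

Things in the scene. Friction and masses are not known exactly. Their poses are not given: they have to be found in the camera images.
- start (a joint): travel of the green start button (cap 28 mm across): 0 = up, 0.006 m = fully down. A spring pushes it back up; fully down takes 5 N.
- start_top (a point): centre of the top face of the green button when up; press straight down (-z). The buttons stand on a grey box 80 x 130 x 44 mm; green and red are 68 mm apart.
- stop (a joint): travel of the red stop button beside it, same make; 0 = up. Not to be pressed.
- scanner_mid (a point): the scanner, at its centre, half-way up (55 mm above its underside). 110 mm tall, 200 g (varies): a black head 64 (x) x 18 (y) x 22 mm high at the bottom, above it, centred, a yellow upright handle 34 (x) x 22 (y) x 86 mm up to the top. z is up, x runs along the head; half a turn about z changes nothing. It stands upright in its cradle at the start.
- scanner_face (a point): centre of the scanner's underside (the sensing face, 64 x 18 mm), same axes.
- scanner: the same scanner; origin at the centre of its underside.
- cradle: fixed grey cradle 104 (x) x 58 (y) x 32 mm high that holds the scanner's head in an open-topped slot 72 x 26 mm, 24 mm deep, its floor 8 mm above the table; origin at the centre of its underside. Lift the scanner straight up, 24 mm or more, to clear it.
- chip_top (a point): centre of the top of the long black chip, 23 mm above the table. x along the chip (52 mm), y across it (14 mm), z up. No part of the board stands higher than the chip.
- tray: loose open white tray 150 (x) x 110 (y) x 32 mm high, walls 3 mm, with the amber circuit board fixed inside, 0.7 kg; origin at the centre of its underside, chip in its middle, same axes.
- rack: obstacle: loose black rack of five upright spare boards, 140 (x) x 90 (y) mm, 100 mm high, 0.9 kg; origin at the centre of its underside.
- meter: bystander: black analogue multimeter lying flat, 150 x 100 x 52 mm high, its x along the 150; origin at the centre of its underside.
- spool: bystander: metal solder spool, 56 mm diameter, 40 mm high, standing; origin under its centre.
- flux: bystander: small amber bottle, 38 mm diameter, 100 mm high; origin under its centre.
- driver: bystander: yellow screwdriver lying on the table; x along it.
Mind the look-alikes: they are no part of the job. Of the things like the scanner, leave any that is pink; of the rest the larger one is meant.

How it is judged:
By the outcome, as a careful person would: the job done as asked, in the order asked, and still so for the second after the job is handed in, while the arm keeps its last pose, push and grip.
It also fails if it takes over 53 s, if anything falls off the work surface, if the arm or the gripper's body presses on something with over 40 N, if the wrist force passes 120 N, or if a joint passes its speed limit or range.

## Working session

There is one attempt and no reset: what is moved stays moved. The work goes in short steps, Python scripts to look and compute and a shell command to move; the robot and the scene stay as the last step left them, time stands still between calls to the robot, and variables do not carry over. Pictures are saved under pics/ and viewed, at most 10 in all, crops included, and the job is handed in when it is done.

```bash
mkdir -p pics; python3 - <<'E'
from plant import r,snapshot,camera_model
import cv2,numpy as np
for n in("scene","top"):
    cv2.imwrite(f"pics/{n}0.png",snapshot(n)[...,::-1]); c=camera_model(n)
    print({k:np.round(v,4).tolist() if not isinstance(v,str) else v for k,v in c.items()})
print(r.get_obs(),r.nose_length)
E
```

```text
{'K': [[580.1301, 0.0, 322.2989], [0.0, 580.1301, 231.1479], [0.0, 0.0, 1.0]], 'world_from_camera': [[0.447, -0.6604, 0.6034, 1.1875], [0.8944, 0.3416, -0.2888, -0.3429], [-0.0154, 0.6688, 0.7433, 0.8864], [0.0, 0.0, 0.0, 1.0]]}
{'K': [[570.422, 0.0, 318.3386], [0.0, 570.422, 238.7852], [0.0, 0.0, 1.0]], 'world_from_camera': [[-0.0191, 0.9949, -0.0993, 0.4218], [-0.9998, -0.019, 0.0016, -0.0092], [-0.0003, 0.0994, 0.9951, 1.2713], [0.0, 0.0, 0.0, 1.0]]}
{'time': 0.1, 'q': array([ 1.19156566e+00,  1.31086613e-01,  1.48913997e+00,  1.68570659e-06,
        1.52301463e+00, -8.53863611e-02]), 'joint_vel': array([ 0.00054234, -0.00262108, -0.00065651, -0.00051668,  0.00095643,
        0.00101578]), 'joint_efforts': array([ 8.59399097e-04, -5.70953143e+01, -5.01942980e+01, -2.68405292e-04,
        8.09849182e-03,  2.78306095e-05]), 'eef_pos': array([0.17358561, 0.57387758, 0.25536542]), 'tcp_rot': array([-1.90588821e-04,  1.46394135e-01,  9.89225999e-01, -8.01944028e-04]), 'contact_force': array([-0.10171175, -0.7351293 , -0.24486611]), 'moment': array([-0.02208134,  0.04566111,  0.00078749]), 'grip_force': 0.0, 'grip_width': 0.08519116665086883} 0.025
```

View pics/top0.png

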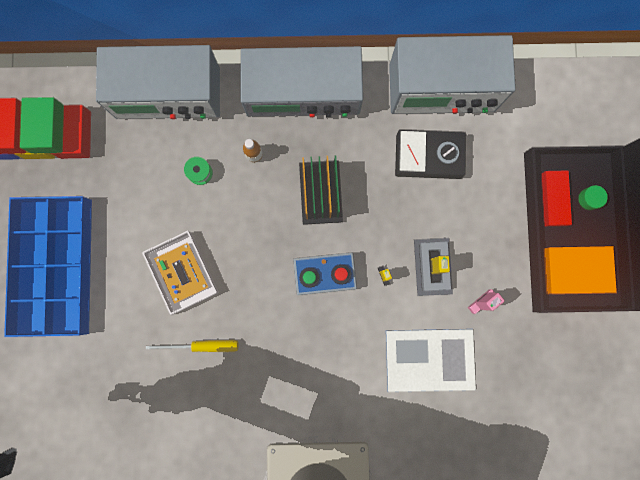

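View pics/scene0.png

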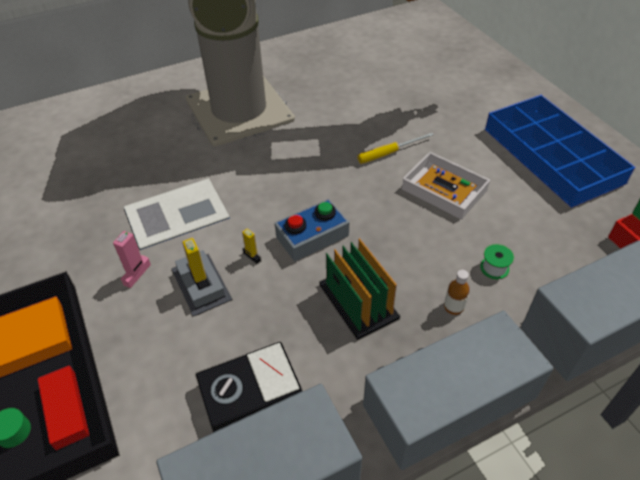

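The top view shows the green button at (310,277), the red one at (341,274), and the tray chip near (182,272).
Scanner candidates:
- Yellow, in the cradle, at (440,264).
- Small yellow at (386,274).
- Pink at (487,301).

The one in the cradle fits: it isn't pink, it's the larger yellow one, and it stands in the cradle. I'll confirm this in one enlarged crop.

```bash
cat > h.py <<'E'
import numpy as np,cv2
from plant import camera_model
def px2w(n,uv,z):
    c=camera_model(n);K=np.array(c["K"]);T=np.array(c["world_from_camera"])
    d=np.linalg.inv(K)@[uv[0],uv[1],1]; d=T[:3,:3]@(d*[1,-1,-1]); o=T[:3,3]
    return o+d*(z-o[2])/d[2]
def w2px(n,p):
    c=camera_model(n);K=np.array(c["K"]);T=np.array(c["world_from_camera"])
    q=T[:3,:3].T@(np.asarray(p)-T[:3,3])*[1,-1,-1]; q=K@q; return q[:2]/q[2]
E
python3 - <<'E'
import cv2,numpy as np
from h import *
t=cv2.imread("pics/top0.png")
s=cv2.imread("pics/scene0.png")
def crop(im,x,y,w,h,k=5):
    c=cv2.resize(im[y:y+h,x:x+w],None,fx=k,fy=k,interpolation=cv2.INTER_CUBIC)
    for i in range(0,w,10):
        cv2.line(c,(i*k,0),(i*k,6),(0,0,255),1)
        if (x+i)%20==0: cv2.putText(c,str(x+i),(i*k,16),0,.35,(0,0,255),1)
    for j in range(0,h,10):
        cv2.line(c,(0,j*k),(6,j*k),(0,0,255),1)
        if (y+j)%20==0: cv2.putText(c,str(y+j),(8,j*k+4),0,.35,(0,0,255),1)
    return c
a=np.hstack([crop(t,370,230,80,58),crop(t,140,228,78,58)]);a2=np.hstack([crop(t,400,230,80,58),crop(s,160,230,78,58)])
cv2.imwrite("pics/crop1.png",np.vstack([a,a2]))
hsv=cv2.cvtColor(t,cv2.COLOR_BGR2HSV)
def blob(lo,hi,roi):
    x,y,w,h=roi;m=cv2.inRange(hsv[y:y+h,x:x+w],lo,hi)
    n,l,st,c=cv2.connectedComponentsWithStats(m);i=1+np.argmax(st[1:,4]);mm=(l==i).astype(np.uint8)
    p=cv2.findNonZero(mm)[:,0]+[x,y]; return c[i]+[x,y],st[i],cv2.minAreaRect(p.astype(np.float32)),p
def rectw(rect,z):
    b=np.array([px2w("top",q,z) for q in cv2.boxPoints(rect)]);e=b[1]-b[0];f=b[2]-b[1]
    return b.mean(0).round(4),[(round(float(np.linalg.norm(v)),4),round(float(np.degrees(np.arctan2(v[1],v[0]))),1)) for v in(e,f)]
g=blob((45,120,40),(80,255,255),(295,255,30,40)); rd=blob((0,150,60),(8,255,255),(325,255,32,35))
print("green",g[0],g[1],px2w("top",g[0],.056)); print("red",rd[0],rd[1],px2w("top",rd[0],.056))
bx=blob((95,80,60),(125,255,255),(285,245,80,55)); print("box",bx[2],rectw(bx[2],.044))
y=blob((20,120,60),(35,255,255),(425,245,30,40)); print("yel",y[0],y[1],y[2],rectw(y[2],.118))
tr=blob((0,0,190),(180,60,255),(135,220,85,100)); print("tray",tr[0],tr[2],rectw(tr[2],.032))
am=blob((10,100,80),(25,255,255),(150,235,60,70)); print("board",am[0],am[2],rectw(am[2],.02))
E
```

```text
green [308.76744186 276.90697674] [  8  16  13  13 129] [0.4620137  0.01074841 0.056     ]
red [340.77272727 273.72727273] [ 10  13  13  13 132] [ 0.46746922 -0.0574645   0.056     ]
box ((324.548828125, 273.22576904296875), (32.598228454589844, 55.835304260253906), 84.14398956298828) (array([ 0.4698, -0.0231,  0.044 ]), [(0.1204, -85.2), (0.07, -175.6)])
yel [438.82532751 264.87336245] [  6  11  19  18 229] ((440.0, 264.5), (17.0, 18.0), 90.0) (array([ 0.48  , -0.2561,  0.118 ]), [(0.0365, -91.1), (0.0344, 177.6)])
tray [181.37597911 273.10443864] ((178.38291931152344, 272.246337890625), (69.49382019042969, 51.61399841308594), 65.224853515625) (array([0.4787, 0.294 , 0.032 ]), [(0.1116, -65.9), (0.1525, -155.4)])
board [181.28678987 272.88637919] ((180.69862365722656, 272.636962890625), (49.57359313964844, 37.65606689453125), 65.55604553222656) (array([0.4781, 0.2918, 0.02  ]), [(0.0821, -66.3), (0.1097, -155.7)])
```

View pics/crop1.png

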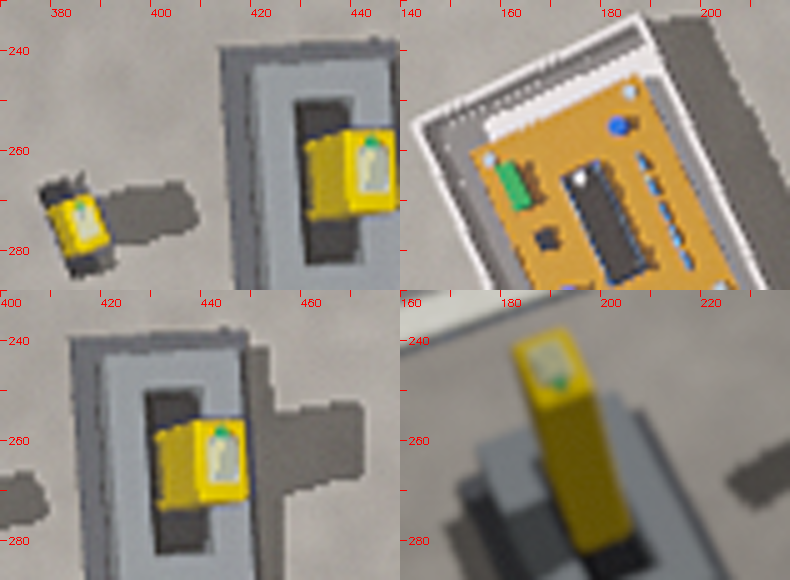

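The crop confirms it: the cradle scanner's handle top is about 17 px long against about 11 px for the loose small one, so (440,264) is the one meant. The chip runs from about (176,263) to (187,285), parallel to the tray's long side.

Next I'll refine the poses using both cameras.

```bash
python3 - <<'E'
import cv2,numpy as np
from h import *
from scipy.optimize import least_squares as LS
I={n:cv2.imread(f"pics/{n}0.png") for n in("top","scene")}
H={n:cv2.cvtColor(i,cv2.COLOR_BGR2HSV) for n,i in I.items()}
def blob(n,lo,hi,roi):
    x,y,w,h=roi;m=cv2.inRange(H[n][y:y+h,x:x+w],lo,hi)
    k,l,st,c=cv2.connectedComponentsWithStats(m);i=1+np.argmax(st[1:,4]);return c[i]+[x,y],st[i]+[x,y,0,0,0]
def tri(a,b):
    f=lambda p:np.r_[w2px("top",p)-a,w2px("scene",p)-b]
    s=LS(f,[.46,0,.05]);return s.x.round(4),s.fun.round(1)
# buttons: bright top faces in both
for nm,lo,hi,ra,rb in(("g",(45,120,40),(80,255,255),(295,255,30,40),(310,195,30,30)),("r",(0,150,60),(8,255,255),(325,255,32,35),(280,208,30,30))):
    a=blob("top",lo,hi,ra);b=blob("scene",lo,hi,rb);print(nm,a[0],b[0],b[1],tri(a[0],b[0]))
# chip: dark low-sat in board
for n,roi in(("top",(165,255,33,35)),("scene",(425,170,40,27))):
    x,y,w,h=roi;m=cv2.inRange(H[n][y:y+h,x:x+w],(0,0,0),(180,255,75));k,l,st,c=cv2.connectedComponentsWithStats(m);i=1+np.argmax(st[1:,4])
    rc=cv2.minAreaRect((cv2.findNonZero((l==i).astype(np.uint8))[:,0]+[x,y]).astype(np.float32))
    B=np.array([px2w(n,q,.023) for q in cv2.boxPoints(rc)]);print("chip",n,st[i],rc,px2w(n,rc[0],.023).round(4),[(np.linalg.norm(v).round(4),np.degrees(np.arctan2(v[1],v[0])).round(1)) for v in(B[1]-B[0],B[2]-B[1])])
# scanner handle top, hand-read corners in top crop; slot ends on z=.032
for uv in[(437.5,256.2),(447.2,255.3),(447.8,272.5),(438.4,273)]:print("top",px2w("top",uv,.118).round(4))
for uv in[(429,250.3),(440,249.5),(432,283),(441,282.3)]:print("slot",px2w("top",uv,.032).round(4))
k=6
def crop(im,x,y,w,h):
    c=cv2.resize(im[y:y+h,x:x+w],None,fx=k,fy=k,interpolation=cv2.INTER_CUBIC)
    for i in range(0,w,10):cv2.putText(c,str(x+i),(i*k,10),0,.35,(0,0,255),1);cv2.line(c,(i*k,0),(i*k,4),(0,0,255),1)
    for j in range(0,h,10):cv2.putText(c,str(y+j),(2,j*k+4),0,.35,(0,0,255),1)
    return c
cv2.imwrite("pics/crop2.png",np.vstack([np.hstack([crop(I["top"],408,230,64,70),crop(I["top"],155,250,64,70)])[:,:],])) 
E
```

```text
g [308.76744186 276.90697674] [324.65584416 208.11688312] [317 202  16  13 154] (array([0.462 , 0.0107, 0.0579]), array([-0., -0., -0.,  0.]))
r [340.77272727 273.72727273] [294.86394558 221.55782313] [287 216  16  12 147] (array([ 0.4675, -0.0573,  0.0575]), array([-0.1, -0. , -0.1,  0. ]))
chip top [12  7  3  3  4] ((178.25, 262.7500305175781), (2.8284268379211426, 0.7071067094802856), 45.0) [0.4995 0.2966 0.023 ] [(np.float64(0.0015), np.float64(-45.4)), (np.float64(0.0063), np.float64(-135.4))]
chip scene [  9   7  23  14 143] ((445.1000671386719, 183.80001831054688), (23.25510597229004, 6.7082037925720215), 26.56505012512207) [0.4855 0.2884 0.023 ] [(np.float64(0.0209), np.float64(128.1)), (np.float64(0.0522), np.float64(23.6))]
top [ 0.4969 -0.2517  0.118 ]
top [ 0.4983 -0.2714  0.118 ]
top [ 0.4635 -0.2712  0.118 ]
top [ 0.4628 -0.2522  0.118 ]
slot [ 0.5157 -0.2518  0.032 ]
slot [ 0.517  -0.2758  0.032 ]
slot [ 0.4445 -0.2556  0.032 ]
slot [ 0.4457 -0.2751  0.032 ]
```

View pics/crop2.png

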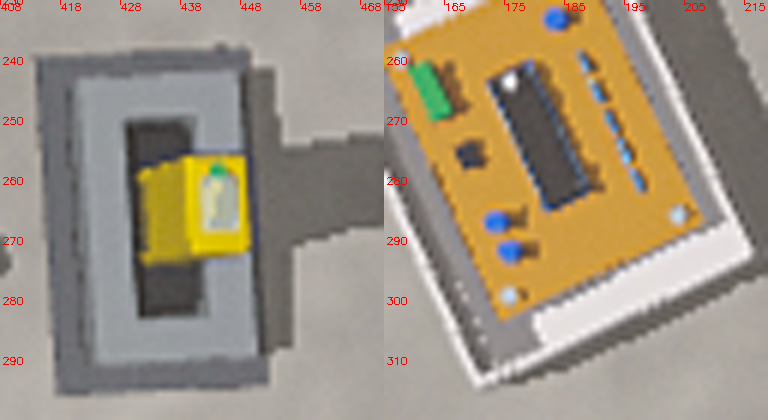

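The right crop shows the chip corners at (172.3,263), (179.8,260.3), (189.7,281.7) and (182.3,285.3). The left crop shows the handle top spanning columns 439–449 and rows 256–272, which gives the scanner at about (0.4805, -0.2646). That matches the slot centre. The button top is at (0.462, 0.0107, 0.058), and green to red measures 68 mm as expected.

I'll start moving now.

```bash
cat > d.py <<'E'
import sys,numpy as np
from plant import r
from scipy.spatial.transform import Rotation as R
o=r.get_obs();q=o["tcp_rot"];M=R.from_quat([*q[1:],q[0]]).as_matrix()
t=np.array([float(v) for v in sys.argv[1:4]])
print("t",round(o["time"],2),"pos",o["eef_pos"].round(4),"tool cm",(M.T@(t-o["eef_pos"])*100).round(2),"yhead",np.degrees(np.arctan2(M[1,1],M[0,1])).round(2),"z",M[:,2].round(4),"F",o["contact_force"].round(1),"w",round(o["grip_width"],4),round(o["grip_force"],1))
E
python3 - <<'E'
from h import *
C=[(172.3,263),(179.8,260.3),(189.7,281.7),(182.3,285.3)]
P=np.array([px2w("top",c,.023) for c in C]);print(P.round(4).tolist(),P.mean(0))
for a,b in((2,1),(3,0)):v=P[b]-P[a];print(np.linalg.norm(v),np.degrees(np.arctan2(v[1],v[0])))
print(px2w("top",(444.1,264.1),.118),w2px("scene",P.mean(0)))
E
python3 -m inch '[0,0,-0.11,0,0,0,0, 0,0,-0.11,0,0,0,0, 0,0,-0.108,0,0,0,0, 0,0,0,-1.68,-3.58,0,0, 0,0,0,-1.68,-3.58,0,0]' 30
python3 -m inch '[0,0,0,-1.68,-3.58,0,0, 0,0,0,-1.68,-3.58,0,0, 0,0,0,-1.68,-3.58,0,0, 0,0,0,-1.68,-3.58,0,0, 0,0,0,-1.68,-3.58,0,0]'
python3 d.py .462 .0107 .105
```

```text
[[0.4992, 0.3096, 0.023], [0.5048, 0.2932, 0.023], [0.4576, 0.2713, 0.023], [0.4501, 0.2875, 0.023]] [0.47793234 0.29039116 0.023     ]
0.05200680882785325 24.838153988849356
0.05386832633266523 24.24900918762205
[ 0.4805986 -0.2644106  0.118    ] [443.8394375  181.36932686]
time: 0.52
eef_pos: [0.209, 0.5035, 0.2546]
tcp_rot: [-0.001, -0.019, 1.0, -0.001]
contact_force: [0.5, -0.2, 1.0]
grip_width: 0.0254
grip_force: 0.0
time: 0.93
eef_pos: [0.3, 0.3261, 0.2559]
tcp_rot: [-0.0, -0.017, 1.0, -0.0]
contact_force: [0.9, -0.4, 0.3]
grip_width: -0.0001
grip_force: 0.0
t 0.93 pos [0.3    0.3261 0.2559] tool cm [-15.1  -32.07  15.09] yhead 91.99 z [-2.e-04 -3.e-04 -1.e+00] F [ 0.9 -0.4  0.3] w -0.0001 0.0
```

```bash
python3 -m inch '[0,0,0,-1.68,-3.58,0,0, 0,0,0,-1.68,-3.58,0,0, 0,0,0,-1.68,-3.58,1.0,0, 0,0,0,-1.68,-3.58,2.0,0, 0,0,0,-1.68,-3.58,3.0,0]' >/dev/null
python3 -m inch '[0,0,0,-1.68,-3.58,3.0,0, 0,0,0,-1.68,-3.58,2.0,0, 0,0,0,-0.8,-1.8,1.0,0, 0,0,0,0,0,0,0, 0,0,0,0,0,0,0]' >/dev/null
python3 d.py .462 .0107 .09
```

```text
t 1.77 pos [0.4259 0.0783 0.1472] tool cm [-3.41 -6.87  5.71] yhead 91.8 z [-2.7e-03  1.0e-04 -1.0e+00] F [ 0.5  0.8 -0.2] w 0.0001 0.0
```

```bash
python3 -m inch '[0,0,0,-1.6,-3.4,2.0,0, 0,0,0,-1.6,-3.4,2.0,0, 0,0,0,-0.1,0,1.0,0, 0,0,0,0,0,0,0, 0,0,0,0,0,0,0]' >/dev/null
python3 d.py .462 .0107 .083
```

```text
t 2.18 pos [0.4606 0.0149 0.0992] tool cm [-0.13 -0.42  1.62] yhead 91.97 z [-1.4e-03  7.0e-04 -1.0e+00] F [ 0.2  0.6 -0.5] w 0.0001 0.0
```

```bash
python3 -m inch '[0,0,0,-0.15,-0.4,0,0, 0,0,0,0,0,0.6,0, 0,0,0,0,0,0.6,0, 0,0,0,0,0,0,0, 0,0,0,0,0,0,0]' >/dev/null
python3 d.py .462 .0107 .083
python3 -m inch '[0,0,0,0,0,0.2,0, 0,0,0,0,0,0.2,0, 0,0,0,0,0,0,0, 0,0,0,0,0,0,0]' >/dev/null
python3 d.py .462 .0107 .077
```

```text
t 2.6 pos [0.4632 0.0105 0.0876] tool cm [0.12 0.03 0.46] yhead 91.99 z [ 1.1e-03  4.0e-04 -1.0e+00] F [1.3 1.2 3.8] w 0.0001 1.7
t 2.93 pos [0.4634 0.0103 0.0848] tool cm [0.14 0.04 0.78] yhead 91.97 z [ 8.e-04  7.e-04 -1.e+00] F [-7.   3.7 18.4] w -0.0002 9.2
```

```bash
python3 - <<'E'
from plant import snapshot
import cv2
s=snapshot("scene")[...,::-1];t=snapshot("top")[...,::-1]
import numpy as np
k=lambda i,x,y:cv2.resize(i[y:y+100,x:x+100],None,fx=4,fy=4,interpolation=cv2.INTER_CUBIC)
cv2.imwrite("pics/press.png",np.hstack([k(s,265,160),k(t,275,220)]))
E
```

```text
(no output)
```

View pics/press.png

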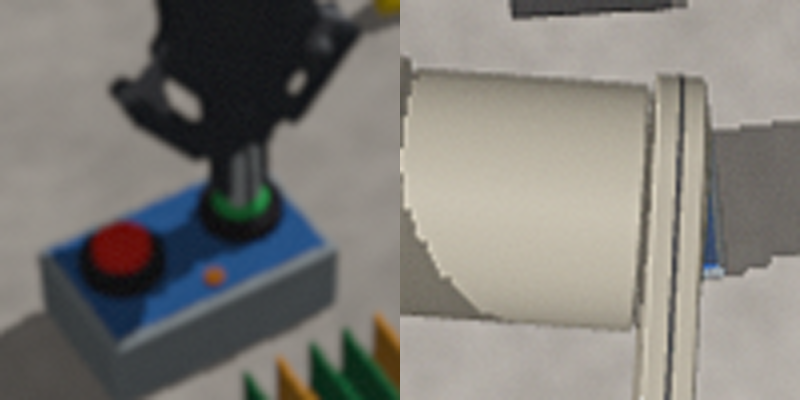

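The left half shows the shut fingers centred on the green cap, with red still up. The 18 N reading, against 5 N for full travel, says it has bottomed out. A slight extra push will confirm the stop, then I'll lift.

```bash
python3 -m inch '[0,0,0,0,0,0.1,0, 0,0,0,0,0,0,0]' >/dev/null; python3 d.py .462 .0107 .077
python3 -m inch '[0,0,0,0,0,-0.8,0, 0,0,0,0,0,-1,0, 0,0,0,0,0,-2,0, 0,0,0,0,0,-4,0, 0,0,0,0,0,-4,0]' 
python3 d.py .4805 -.2645 .23
```

```text
t 3.2 pos [0.4635 0.0103 0.0847] tool cm [0.15 0.04 0.77] yhead 91.97 z [ 8.e-04  7.e-04 -1.e+00] F [-9.9  4.8 26.8] w 0.0 13.5
time: 3.62
eef_pos: [0.4607, 0.0099, 0.1996]
tcp_rot: [-0.003, -0.017, 1.0, 0.0]
contact_force: [1.2, 0.5, 0.5]
grip_width: -0.0003
grip_force: 0.0
t 3.62 pos [0.4607 0.0099 0.1996] tool cm [ -1.03 -27.49  -3.06] yhead 91.95 z [-5.3e-03  1.0e-04 -1.0e+00] F [1.2 0.5 0.5] w -0.0003 0.0
```

```bash
python3 -m inch '[0,0,0,-0.15,-3.9,0,1, 0,0,0,-0.15,-3.9,0,1, 0,0,0,-0.15,-3.9,0,1, 0,0,0,-0.15,-3.9,0,1, 0,0,0,-0.15,-3.9,0,1]' >/dev/null
python3 -m inch '[0,0,0,-0.15,-3.9,0,1, 0,0,0,-0.1,-3.0,0,1, 0,0,0,0,0,0,1, 0,0,0,0,0,0,1, 0,0,0,0,0,0,1]' >/dev/null
python3 d.py .4805 -.2645 .092
```

```text
t 4.45 pos [ 0.4813 -0.2533  0.1996] tool cm [ 0.1  -1.13 10.76] yhead 91.92 z [-0.0013  0.0011 -1.    ] F [ 0.4 -0.4 -1.3] w 0.0853 0.0
```

```bash
python3 -m inch '[0,0,0,0.1,-1.13,0,1, 0,0,0,0,0,2,1, 0,0,0,0,0,2,1, 0,0,0,0,0,0,1, 0,0,0,0,0,0,1]' >/dev/null
python3 d.py .4805 -.2645 .092; python3 - <<'E'
from plant import snapshot
import cv2,numpy as np
s=snapshot("scene")[...,::-1]
cv2.imwrite("pics/pre.png",cv2.resize(s[170:320,120:300],None,fx=4,fy=4,interpolation=cv2.INTER_CUBIC))
E
```

```text
t 4.87 pos [ 0.4804 -0.2639  0.1591] tool cm [-0.03 -0.07  6.71] yhead 92.03 z [-0.0026  0.0016 -1.    ] F [ 0.7 -0.1  0.8] w 0.0856 0.0
```

View pics/pre.png

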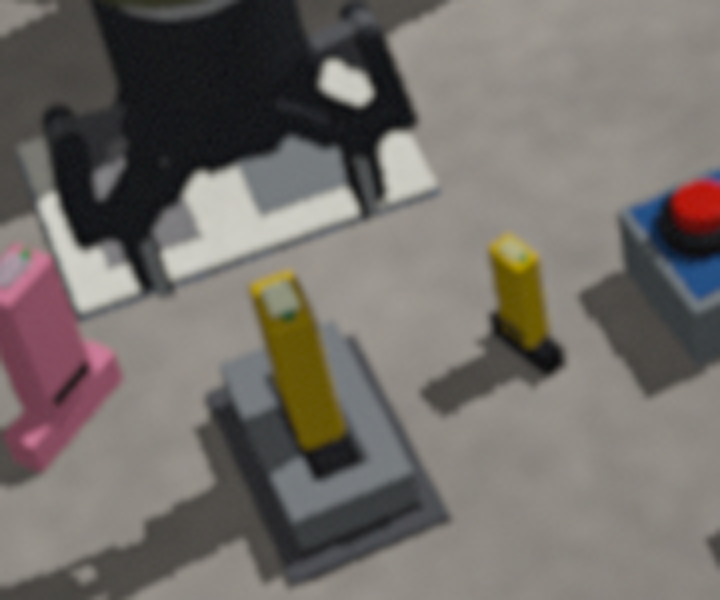

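The gripper is centred above the scanner: fingertip midpoint at about (262,247) in the crop, with the handle top at (277,282) directly below in perspective. The pink and small ones are clear. I'll descend now.

```bash
python3 -m inch '[0,0,0,-0.03,-0.06,2,1, 0,0,0,0,0,2,1, 0,0,0,0,0,1.7,1, 0,0,0,0,0,1,1, 0,0,0,0,0,0,1]' >/dev/null
python3 d.py .4805 -.2645 .092
python3 -m inch '[0,0,0,0,0,0,0.5, 0,0,0,0,0,0,0.35, 0,0,0,0,0,0,0.35, 0,0,0,0,0,0,0, 0,0,0,0,0,0,0]' 40 >/dev/null
python3 d.py .4805 -.2645 .092
python3 -m inch '[0,0,0,0,0,0,0, 0,0,0,0,0,0,0, 0,0,0,0,0,0,0]' >/dev/null
python3 d.py .4805 -.2645 .092
```

```text
t 5.33 pos [ 0.4808 -0.2648  0.0919] tool cm [ 0.03  0.03 -0.01] yhead 91.99 z [-0.002   0.0014 -1.    ] F [-0.4  1.3 -0.4] w 0.0854 0.0
t 5.75 pos [ 0.4821 -0.2659  0.0942] tool cm [0.15 0.14 0.22] yhead 91.96 z [ 1.3e-03 -8.0e-04 -1.0e+00] F [-0.2  2.6  2.9] w 0.0257 2.0
t 6.0 pos [ 0.4821 -0.2656  0.0941] tool cm [0.15 0.12 0.21] yhead 91.97 z [ 1.1e-03 -3.0e-04 -1.0e+00] F [-0.5  1.5  5.8] w 0.0216 39.9
```

```bash
python3 -m inch '[0,0,0,0,0,-0.5,0, 0,0,0,0,0,-0.7,0, 0,0,0,0,0,-1,0, 0,0,0,0,0,-1,0, 0,0,0,0,0,-1.5,0]' 50 >/dev/null
python3 d.py .4805 -.2645 .26
python3 -m inch '[0,0,0,0,0,-2,0, 0,0,0,0,0,-2.5,0, 0,0,0,0,0,-3,0, 0,0,0,0,0,-3,0, 0,0,0,0,0,-2,0]' >/dev/null
python3 -m inch '[0,0,0,0,0,-1,0, 0,0,0,0,0,0,0, 0,0,0,0,0,0,0, 0,0,0,0,0,0,0]' >/dev/null
python3 d.py .478 .2904 .26
python3 - <<'E'
from plant import snapshot
import cv2
s=snapshot("scene")[...,::-1]
cv2.imwrite("pics/lift.png",cv2.resize(s[90:310,110:310],None,fx=2.7,fy=2.7,interpolation=cv2.INTER_CUBIC))
E
```

```text
t 6.42 pos [ 0.481  -0.2653  0.1404] tool cm [  0.06   0.09 -11.96] yhead 91.96 z [-1.2e-03  7.0e-04 -1.0e+00] F [ 0.1  0.2 -2.1] w 0.0216 48.4
t 7.17 pos [ 0.4808 -0.2651  0.2732] tool cm [-1.61 55.52  1.41] yhead 91.95 z [-0.0024  0.0016 -1.    ] F [-0.2 -0.  -3. ] w 0.0215 48.5
```

View pics/lift.png

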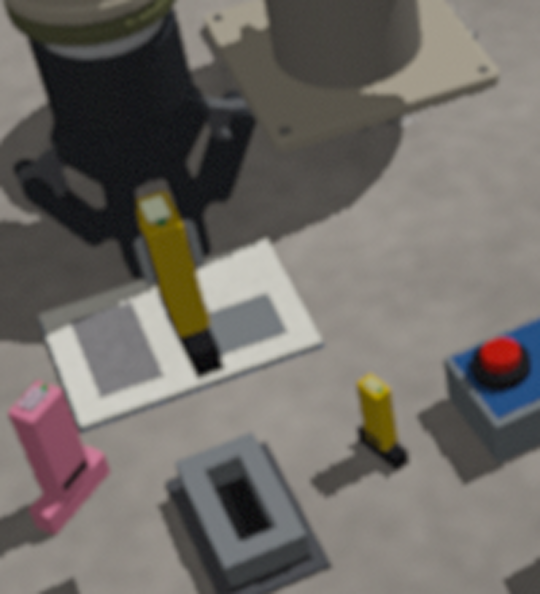

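The scanner is up and upright in the fingers, its head clear of the cradle, with nothing else disturbed. Next is the carry.

```bash
python3 -m inch '[0,0,0,0,1,0,0, 0,0,0,0,2,0,0, 0,0,0,-0.1,3,0,0, 0,0,0,-0.1,3.5,0,0, 0,0,0,-0.1,3.5,0,0]' >/dev/null
python3 -m inch '[0,0,0,-0.1,3.5,0,0, 0,0,0,-0.1,3.5,0,0, 0,0,0,-0.1,3.5,0,0, 0,0,0,-0.1,3.5,0,0, 0,0,0,-0.1,3.5,0,0]' >/dev/null
python3 -m inch '[0,0,0,-0.1,3.5,0,0, 0,0,0,-0.1,3.5,0,0, 0,0,0,-0.1,3.5,0,0, 0,0,0,-0.1,3.5,0,0, 0,0,0,-0.1,3.5,0,0]' >/dev/null
python3 -m inch '[0,0,0,-0.1,2.5,0,0, 0,0,0,-0.1,1.5,0,0, 0,0,0,0,1,0,0, 0,0,0,0,0,0,0, 0,0,0,0,0,0,0]' >/dev/null
python3 -m inch '[0,0,-0.06,0,0,0,0, 0,0,-0.09,0,0,0,0, 0,0,-0.09,0,0,0,0, 0,0,-0.09,0,0,0,0, 0,0,-0.06,0,0,0,0]' >/dev/null
python3 -m inch '[0,0,0,0,0,0,0, 0,0,0,0,0,0,0]' >/dev/null
python3 d.py .478 .2904 .17
```

```text
t 9.47 pos [0.4785 0.2635 0.2751] tool cm [-1.05  2.48 10.51] yhead 114.1 z [-1.e-04 -4.e-04 -1.e+00] F [-0.3  0.8 -1.7] w 0.0214 48.8
```

```bash
python3 -m inch '[0,0,0,-0.5,1.2,1,0, 0,0,0,-0.55,1.28,2,0, 0,0,0,0,0,2.5,0, 0,0,-0.005,0,0,2.5,0, 0,0,0,0,0,1.5,0]' >/dev/null
python3 -m inch '[0,0,0,0,0,0.8,0, 0,0,0,0,0,0,0, 0,0,0,0,0,0,0, 0,0,0,0,0,0,0]' >/dev/null
python3 d.py .478 .2904 .1191
python3 - <<'E'
from plant import snapshot,r
from h import *
o=r.get_obs();p=o["eef_pos"]
s=snapshot("scene")[...,::-1].copy();t=snapshot("top")[...,::-1].copy()
cv2.imwrite("pics/near_raw.png",s)
a=np.radians(24.5);X=np.array([np.cos(a),np.sin(a),0]);Y=np.array([-np.sin(a),np.cos(a),0])
zf=p[2]-.0861
k=8;x0,y0,w,h=400,120,90,75
im=cv2.resize(s[y0:y0+h,x0:x0+w],None,fx=k,fy=k,interpolation=cv2.INTER_CUBIC)
def draw(c,lx,ly,col):
    q=[w2px("scene",c+X*i*lx/2+Y*j*ly/2) for i,j in((1,1),(1,-1),(-1,-1),(-1,1))]
    cv2.polylines(im,[np.int32([((u[0]+.5-x0)*k,(u[1]+.5-y0)*k) for u in q])],True,col,1)
c=np.array([p[0],p[1],zf])
draw(c,.064,.018,(255,0,255));draw(c+[0,0,.022],.064,.018,(255,0,255));draw(c+[0,0,.11],.034,.022,(255,0,255))
draw(np.array([.478,.2904,.023]),.052,.014,(0,255,0));draw(np.array([.478,.2904,.032]),.15,.11,(255,255,0))
cv2.imwrite("pics/near.png",im)
E
```

```text
t 10.22 pos [0.4786 0.2921 0.1737] tool cm [ 0.14 -0.13  5.46] yhead 114.56 z [ 0.002   0.0011 -1.    ] F [ 0.1  0.5 -1.9] w 0.0217 48.9
```

View pics/near.png

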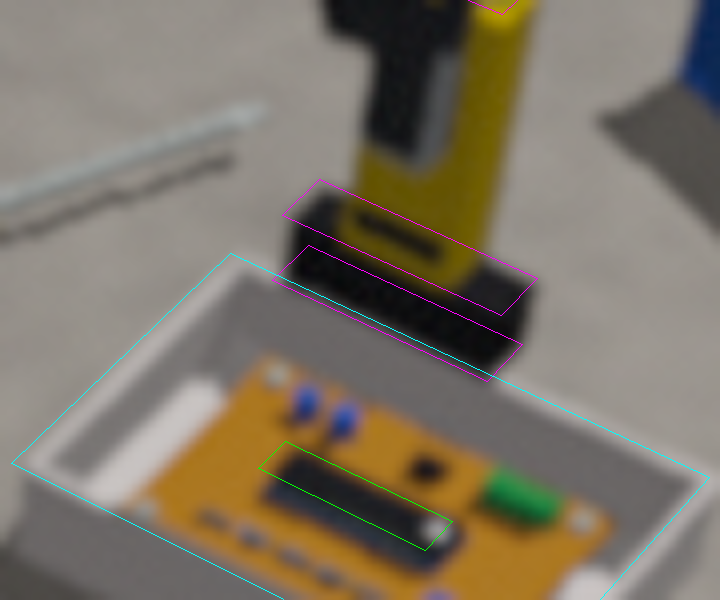

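The overlay shows the scanner upright and parallel to the chip. Both predictions, head and chip, sit up-left of the image by a similar amount (chip centre about (366,508) against a predicted (356,496)), so it's mostly camera bias. I'll put a number on the difference.

```bash
python3 - <<'E'
from h import *
from plant import r
from scipy.optimize import minimize
p=r.get_obs()["eef_pos"];zf=p[2]-.0861
s=cv2.imread("pics/near_raw.png");x0,y0,k=400,120,8
im=cv2.resize(s[y0:y0+75,x0:x0+90],None,fx=k,fy=k,interpolation=cv2.INTER_CUBIC)
hsv=cv2.cvtColor(im,cv2.COLOR_BGR2HSV)
def hull(c,lx,ly,hz,a):
    X=np.array([np.cos(a),np.sin(a),0]);Y=np.array([-X[1],X[0],0])
    P=[c+X*i*lx/2+Y*j*ly/2+[0,0,z] for i in(1,-1) for j in(1,-1) for z in(0,hz)]
    u=np.float32([((w2px("scene",q)+.5)-[x0,y0])*k for q in P]);return cv2.convexHull(np.int32(u))
def fit(mask,c0,lx,ly,hz,name):
    best=(-1,)
    for dx in np.arange(-6,6.1,1):
        for dy in np.arange(-6,6.1,1):
          for da in(-4,-2,0,2,4):
            m=np.zeros(mask.shape,np.uint8);cv2.fillPoly(m,[hull(c0+[dx/1e3,dy/1e3,0],lx,ly,hz,np.radians(24.5+da))],1)
            i=(m&mask).sum()/((m|mask).sum());best=max(best,(i,dx,dy,da))
    print(name,best)
for V in(55,70):
    d=(hsv[...,2]<V).astype(np.uint8)
    n,l,st,c=cv2.connectedComponentsWithStats(d)
    for nm,seed,c0,dim in(("head",(400,300),np.array([p[0],p[1],zf]),(.064,.018,.022)),("chip",(366,500),np.array([.478,.2904,.023]),(.052,.014,0))):
        L=l[seed[1],seed[0]];print(V,nm,L,st[L]); 
        if L:fit((l==L).astype(np.uint8),c0,*dim,nm)
    y,x=390,0
print(p,[int(hsv[v,366,2]) for v in range(440,600,8)])
E
```

```text
55 head 2 [  291   198   235   174 16158]Traceback (most recent call last):
  File "<stdin>", line 25, in <module>
  File "<stdin>", line 17, in fit
  File "<stdin>", line 11, in hull
  File "h.py", line 8, in w2px
    c=camera_model(n);K=np.array(c["K"]);T=np.array(c["world_from_camera"])
ValueError: time passes only in moves, steps and waits
```

```bash
sed -i 's/^from plant import camera_model/from functools import cache\nimport plant\ncamera_model=cache(plant.camera_model)/' h.py; python3 - <<'E'
from h import *
from plant import r
p=r.get_obs()["eef_pos"];zf=p[2]-.0861
s=cv2.imread("pics/near_raw.png");x0,y0,k=400,120,8
im=cv2.resize(s[y0:y0+75,x0:x0+90],None,fx=k,fy=k,interpolation=cv2.INTER_CUBIC)
V_=cv2.cvtColor(im,cv2.COLOR_BGR2HSV)[...,2]
def hull(c,lx,ly,hz,a):
    X=np.array([np.cos(a),np.sin(a),0]);Y=np.array([-X[1],X[0],0])
    u=np.float32([((w2px("scene",c+X*i*lx/2+Y*j*ly/2+[0,0,z])+.5)-[x0,y0])*k for i in(1,-1) for j in(1,-1) for z in(0,hz)]);return cv2.convexHull(np.int32(u))
def fit(mask,c0,dim):
    b=(-1,)
    for dx in range(-6,7):
        for dy in range(-6,7):
          for da in(-3,0,3):
            m=np.zeros(mask.shape,np.uint8);cv2.fillPoly(m,[hull(c0+[dx/1e3,dy/1e3,0],*dim,np.radians(24.5+da))],1)
            b=max(b,(round((m&mask).sum()/((m|mask).sum()),3),dx,dy,da))
    return b
for V in(50,60,75):
    n,l,st,_=cv2.connectedComponentsWithStats((V_<V).astype(np.uint8))
    for nm,(u,v),c0,dim in(("head",(400,300),np.array([p[0],p[1],zf]),(.064,.018,.022)),("chip",(366,500),np.array([.478,.2904,.023]),(.052,.014,0)),("chip3",(366,500),np.array([.478,.2904,.019]),(.052,.014,.004))):
        L=l[v,u]
        if not L: print(V,nm,"none",V_[v,u]);continue
        m=np.zeros(l.shape,np.uint8);cv2.fillPoly(m,[cv2.convexHull(cv2.findNonZero((l==L).astype(np.uint8)))],1)
        print(V,nm,st[L],fit(m,c0,dim))
E
```

```text
50 head [  292   199   233   172 15438] (np.float64(0.757), -2, 0, -3)
50 chip [ 280  460  158   97 4685] (np.float64(0.783), 4, -1, 0)
50 chip3 [ 280  460  158   97 4685] (np.float64(0.596), 5, 0, -3)
60 head [  290   197   238   176 16898] (np.float64(0.802), 2, 1, -3)
60 chip [ 275  458  170  109 6544] (np.float64(0.793), 6, -3, -3)
60 chip3 [ 275  458  170  109 6544] (np.float64(0.842), 5, 0, -3)
75 head [  288   195   243   183 21780] (np.float64(0.874), 3, 0, 0)
75 chip [ 269  455  186  115 8785] (np.float64(0.7), 6, -1, 0)
75 chip3 [ 269  455  186  115 8785] (np.float64(0.852), 5, -1, -3)
```

Scene fits put the head about 3 mm and the chip about 5 mm out in x, so the chip sits about 1–2 mm further out than the top view alone gives. My compromise target is (0.479, 0.290). I'll descend slowly.

```bash
python3 -m inch '[0,0,0,0.05,-0.2,0.5,0, 0,0,0,0,0,1,0, 0,0,0,0,0,1,0, 0,0,0,0,0,1,0, 0,0,0,0,0,0.5,0]' >/dev/null
python3 -m inch '[0,0,0,0,0,0.4,0, 0,0,0,0,0,0.2,0, 0,0,0,0,0,0,0, 0,0,0,0,0,0,0, 0,0,0,0,0,0,0]' >/dev/null
for i in 1 2 3; do python3 d.py .479 .290 .1191; python3 -m inch '[0,0,0,0,0,0,0, 0,0,0,0,0,0,0]' >/dev/null; done
```

```text
t 11.15 pos [0.4785 0.2897 0.1267] tool cm [-0.05  0.    0.76] yhead 114.59 z [ 9.e-04  4.e-04 -1.e+00] F [-0.1 -0.2 -2.1] w 0.0216 48.9
t 11.32 pos [0.4784 0.2897 0.1266] tool cm [-0.06  0.    0.75] yhead 114.59 z [ 8.e-04  4.e-04 -1.e+00] F [-0.6 -0.4 -2.8] w 0.0214 48.9
t 11.48 pos [0.4783 0.2896 0.1264] tool cm [-0.08  0.    0.73] yhead 114.59 z [ 3.e-04  1.e-04 -1.e+00] F [ 0.1 -0.1 -0.9] w 0.0215 48.9
```

```bash
python3 -m inch '[0,0,0,-0.05,0,0.3,0, 0,0,0,0,0,0.3,0, 0,0,0,0,0,0.1,0, 0,0,0,0,0,0,0, 0,0,0,0,0,0,0]' >/dev/null
python3 -m inch '[0,0,0,0,0,0,0, 0,0,0,0,0,0,0, 0,0,0,0,0,0,0, 0,0,0,0,0,0,0, 0,0,0,0,0,0,0]' >/dev/null
python3 d.py .479 .290 .1191
python3 - <<'E'
from plant import snapshot,r
from h import *
p=r.get_obs()["eef_pos"];s=snapshot("scene")[...,::-1].copy();t=snapshot("top")[...,::-1]
x0,y0,k=395,125,6
im=cv2.resize(s[y0:y0+95,x0:x0+100],None,fx=k,fy=k,interpolation=cv2.INTER_CUBIC)
cv2.imwrite("pics/final.png",im)
E
```

```text
t 12.48 pos [0.4787 0.2898 0.1193] tool cm [-0.04  0.    0.02] yhead 114.59 z [ 2.e-04  1.e-04 -1.e+00] F [-0.5 -0.4 -2.3] w 0.0213 48.9
```

View pics/final.png

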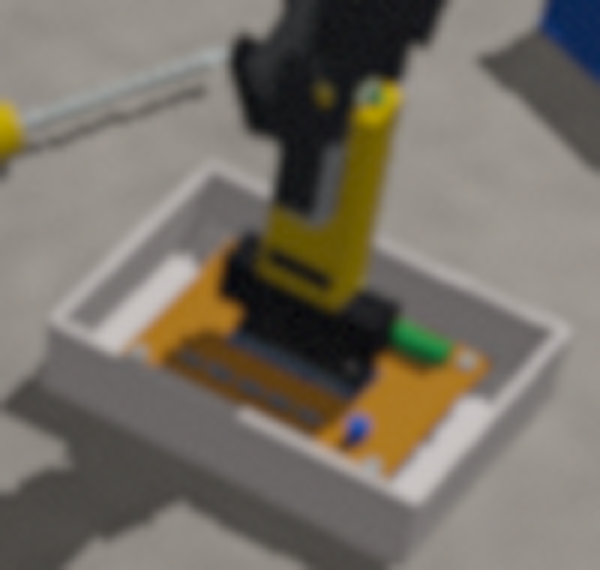

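The head lies parallel above the chip: its lower edge runs from about (225,290) to (385,360), and the chip's front edge from (240,335) to (370,385). Both have their middle near column 305, with a visible gap, and the wrist force (about 2 N down) is just the scanner's weight. I'm handing it in.

```bash
python3 -c "
from plant import r
print(abs(r.get_obs()['joint_vel']).max()); print(r.sign_off())"
```

```text
0.0030535139558339214
the job is handed in; nothing more can be done
None
```

I pressed the green button to its stop and released it, then handed the job in with the scanner held upright about 1 cm above the middle of the chip, parallel to it and, by the wrist force and last picture, touching only the gripper; the job's verdict wasn't shown.

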